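# Lock the quarter-turn plug into a gearbox collar

## Task

Close the gearbox: pick up the orange quarter-turn plug, set it in the steel collar with its lugs in the slots at the yellow marks, press it down gently against the spring until its lugs are below the lip and turn it clockwise, about a quarter turn, to the end stop at the green marks; then let it go so that it springs into its locked notches. Feel your way: the collar's height and turn are not exactly known, and plug and gearbox must never be forced together with more than 40 N. Leave everything else on the bench where it is.

Things in the scene. Friction and masses are not known exactly. Their poses are not given: they have to be found in the camera images.
- lid (a point): Centre of the flat lid of the fixed gearbox: grey painted case about 240 (x) x 190 (y) mm, lid 130 mm above the bench. An upright round steel collar, 78 mm across, open at the top, stands here.
- mouth (a point): Point on the collar's axis at the rim's NOMINAL height, 50 mm above the lid, fixed to the case. The real rim is shimmed anywhere from 12 mm below to 12 mm above it and the collar turned up to 0.2 rad either way, neither told here: feel for them. z up; x along the NOMINAL line of the two entry slots. Bore 48 mm across; lip 8 mm thick, its top is the rim.
- slot (a point): Nominal middle of one of the two like entry slots in the lip (true place: yellow marks on the collar's dark flange), 29 mm from the axis. 16 mm wide, out to 34 mm from the axis. Lugs not over the slots land hard on the lip; over them the plug goes on down to the soft plunger. From above, lugs turn CLOCKWISE under the lip from here; a wall blocks the other way.
- notch (a point): Nominal middle of one of the two locked notches (true place: green marks), always 74 degrees clockwise from the true slots, 29 mm from the axis. 14 mm wide, 3.5 mm deep in the lip's underside; its far side runs down as a hard end stop, which the lug below the lip meets at about 78 degrees from the middle of the slot; each 0.3 Nm of turning there makes 10 N.
- plug_bar (a point): Centre of the grip bar of the loose orange quarter-turn plug (220 g, 62.5 mm high, starts upright on the bench). z up, x along the bar. Bar 50 mm long, 14 mm thick (y), 28 mm high, on a round orange cap 76 mm across, 6 mm thick: cap's top 14 mm and underside 20 mm below this point. The cap lands on the real rim when this point is 20 mm above it.
- plug_lugs (a point): Centre of the plug's two like brass lugs, on its axis, 34 mm below plug_bar. They point along the bar (+x, -x), 10 mm wide, 5 mm thick, reaching 30 mm from the axis. They are free under the lip when plug_bar is 20 (cap on the rim) to 23.5 mm above the real rim; locked in the notches it is about 27 mm above the rim.
- plug_foot (a point): Centre of the plug's flat underside, 48.5 mm below plug_bar. The round steel body under the cap is 44 mm across and tapers over its last 9 mm to 32 mm here.
- plunger (a joint): Spring plunger in the collar, black disc 31 mm across, that pushes the plug up. Value: how far it is pressed down, m; 0 when free (its top 18 mm below the rim). It gives from 3 N and adds 0.7 N per mm. About 0.0035 with the plug locked, 0.007 when the lugs just clear the lip, 0.0105 (10.4 N) when the cap lands on the rim.
- cap_mid (a point): Bystander: red plastic transport cap, 44 mm across, 34 mm high, no bar; this is its centre.
- tape_mid (a point): Bystander: yellow roll of tape lying flat, 84 mm across, 24 mm high; its centre.
- oil_mid (a point): Bystander: white bottle with a blue cap, 66 mm across, 190 mm high; its centre.
- cup_mid (a point): Bystander: white plastic cup, 74 mm across, 85 mm high; its centre.
- spanner_grip (a point): Bystander: steel spanner lying on the bench near the robot; a point on its handle.
- driver_grip (a point): Bystander: screwdriver lying on the bench; the middle of its handle.
- bearing_mid (a point): Bystander: steel bearing ring lying flat, 72 mm across, 18 mm high; its centre.
Things that resemble listed ones, but are neither listed nor needed, are in the scene too. Of the things shaped like the part that bears plug_bar, the orange one is meant.

How it is judged (in metres and radians):
On the way:
1. the plug stands in the collar, lugs through the slots, pressed down until they are below the lip (value of joint plunger above 0.0065 m and horizontal distance between plug_bar and mouth below 0.006 m and angle between plug_bar's own z axis and vertical below 0.12 rad).
At the end, for the whole second after the job is handed in: The plug is upright in the collar (within 5 mm of its axis, 5 degrees of upright), turned clockwise so that its bar lies more than 54 degrees from the nominal slot line, sprung up into its locked notches (plunger pressed between 2.2 and 5.2 mm), at rest and released (value of joint plunger between 0.0022 and 0.0052 m and horizontal distance between plug_bar and mouth below 0.005 m and angle between the x axis of plug_bar and the x axis of mouth, either way round above 0.95 rad and angle between plug_bar's own z axis and vertical below 0.09 rad and linear speed of plug below 0.01 m/s); the robot touches nothing.
It fails at once if plug and gearbox forced together with more than 40 N (contact force between plug and case above 40 N).
It fails at once if a bystander (cap, tape, bottle, cup, spanner, screwdriver, bearing) moved by more than 30 mm (distance of any of cap_mid, tape_mid, oil_mid, cup_mid, spanner_grip, driver_grip, bearing_mid from where it was at the start of the episode above 0.03 m).
It also fails if it takes over 72 s, if anything falls off the work surface, if the arm or the gripper's body presses on something with over 40 N, if the wrist force passes 120 N, or if a joint passes its speed limit or range.

## Robot

A 6-joint arm with a two-finger parallel gripper is mounted at the origin on the work surface. World frame = base frame: x ahead of the robot, y to its left, z up, the work surface at z = 0. Lengths are in m, angles in degrees, forces in N, time in s.
With the tool pointing down it reaches from about 0.375 to 0.9 m from the base axis. Payload 3.1 kg.
Tool frame: the origin (TCP) lies at the centre of the arm's flange, where the gripper is bolted on; the fingertips stand 182 mm ahead of it and the grasp point (between the pads) lies 164 mm ahead of it; x points along the fingers, z is the direction in which the jaws open and shut, and the axes are right-handed (so a half turn about x gives the same grasp; the last joint's range is limited). The gripper opens to 87 mm and grips with 3 to 60 N. Pads are 19 mm wide; open, the fingers measure 117 mm over their backs; the gripper's body (75 mm by 190 mm) begins 51 mm behind the grasp point.
Start: joints at [-79.097, 30.224, 82.088, -0, 67.689, -10.227], TCP at [0.225, -0.583, 0.405] pointing down, gripper open.
Joint ranges: [-176.69, 176.69], [-43.24, 126.21], [12.49, 139.97], [-82, 262], [0, 151.66], [-163.58, 163.58]. Speed limits (degrees/s): [159.86, 159.86, 180, 180, 180, 180].

## Interface

Orientations are given as a 3x3 rotation matrix whose columns are the frame's x, y, z axes.
In Python, from rig import bot gives the robot as it stands.
- The arm moves only by the shell command python3 -m crank 'ROWS' [OPENING]. ROWS is JSON, a list of rows, each an object with "offset": the shift along the tool's x, y, z in m, a list of three; "spin": the turn about the tool's x in rad. A call has 1 to 12 rows; each row shifts and turns the commanded pose from where the row before left it, along the tool's axes as they then stand; what a row does not reach is not made up. A row lasts 1/10 s, in which the tool goes at most 50 mm and 8.59 degrees, less where a joint would pass 70% of its speed; a pose out of reach is approached as far as the arm can. A call is refused whole if a number of a shift passes 0.05 or a number of a turn 0.15, either way. A call with a gripper value outside its range is refused whole. OPENING is the finger opening in m, from 0 to 0.087, set as the call begins (- or left out, the last holds). The fingers move at their own pace and stop on an object; the grip force is fixed at half the most. Time passes only in rows, so rows that do not move let the fingers close. It gives the time, the measured TCP pose, the force and the opening at its end, in the units of the state.
- bot.read_state(): the state, without advancing time (a new reading comes with each control period).
- bot.capture(name): name is "scene" or "side" or "wrist"; returns a dict with "pixels" (480x640x3 uint8, blue, green, red), "depth" (480x640 float32, m along the optical axis (not along the pixel's ray), 0 where there is no reading), "K" (3x3 intrinsics, pixels), "world_to_cam" (4x4, takes a point from world to camera coordinates). Camera axes: x right, y up, looking along -z (the intrinsics and any distortion apply to the point x, -y, -z); pixel columns grow to the right and rows downward; lengths in m; the calibration is good to about 2 mm. A picture is of the moment at which its call begins.
- bot.hand_in(): hands the job in, once; it reports no verdict.
Trained networks look in a picture, given as the dict that the camera call returned (one of the last four; its "shot" number tells which), for a name from the list of things; names that differ only in an ending like _2 or _b are one class to them, and where a whole thing is asked for, a point or a joint stands for the part that bears it (a point fixed in the world has none). Each returns a list of dicts, best first, with "p" (0 to 1); they miss things now and then, are a little off and sometimes report something else, mostly with a low value. They report only what shows in the picture. A call takes as long as a camera call. They do not tell look-alikes from the thing itself.
- bot.regions_of(label, picture): "region" (480x640 bool, what is visible of it) and "extent" ([centre column, centre row, width, height] in pixels, round what is visible of it).
The state is a dict: "time_s": time; "joint_positions": joint angles; "qvel": joint speeds; "tau": joint torques, N m; "position": TCP position; "tcp_rot": TCP orientation; "force": force on the tool from outside, world axes, zero at the start; "moment": the same for the moment, N m; "opening": opening from 0.0 (shut) to 1.0 (fully open).
Only numpy, scipy, OpenCV 4.12 (cv2) and the standard library are available. Lean on these libraries where they do the work, as an engineer would, in place of code of your own. Each camera call takes 0.05 s, during which the arm holds its last target.

## Working session

There is one attempt and no reset: what is moved stays moved. The work goes in short steps, Python scripts to look and compute and a shell command to move; the robot and the scene stay as the last step left them, time stands still between calls to the robot, and variables do not carry over. Pictures are saved under pics/ and viewed, and the job is handed in when it is done.

```bash
ls; mkdir -p pics; cat > h.py <<'E'
from rig import bot
import numpy as np, cv2
def save(p,n,crop=None,s=1):
    im=p["pixels"]
    if crop: 
        x0,y0,x1,y1=crop; im=im[y0:y1,x0:x1]
    if s!=1: im=cv2.resize(im,None,fx=s,fy=s,interpolation=cv2.INTER_CUBIC)
    cv2.imwrite("pics/"+n+".png",im)
def world(p,u,v,d):
    K=p["K"]; c=np.array([(u-K[0,2])/K[0,0]*d,-(v-K[1,2])/K[1,1]*d,-d,1.0])
    return (np.linalg.inv(p["world_to_cam"])@c)[:3]
def cloud(p):
    v,u=np.mgrid[0:480,0:640]; d=p["depth"];K=p["K"]
    c=np.stack([(u-K[0,2])/K[0,0]*d,-(v-K[1,2])/K[1,1]*d,-d,np.ones_like(d)],-1)
    w=c@np.linalg.inv(p["world_to_cam"]).T
    return w[...,:3]
def onplane(p,u,v,z):
    T=np.linalg.inv(p["world_to_cam"]); a=T[:3,3]; b=world(p,u,v,1.0)
    return a+(b-a)*(z-a[2])/(b[2]-a[2])
def proj(p,X):
    c=p["world_to_cam"]@np.append(X,1); K=p["K"]
    return K[0,2]+K[0,0]*c[0]/-c[2], K[1,2]-K[1,1]*c[1]/-c[2]
E
python3 - <<'E'
from h import *
np.set_printoptions(precision=4,suppress=True)
for n in("scene","side","wrist"):
    p=bot.capture(n); save(p,n+"0"); print(n,p["K"].tolist(),[k for k in p]); print(np.linalg.inv(p["world_to_cam"]))
    if n!="x":
        for l in("plug_bar","lid","mouth","cap_mid","plunger","oil_mid","cup_mid","tape_mid","bearing_mid","spanner_grip","driver_grip"):
            try:
                for r in bot.regions_of(l,p)[:3]: 
                    w=cloud(p)[r["region"]&(p["depth"]>0)]
                    print(l,round(r["p"],2),np.round(r["extent"]),np.median(w,0) if len(w) else None, w[:,2].max() if len(w) else None)
            except Exception as e: print(l,e)
print(bot.read_state())
E
```

```text
pics
scene [[526.3065844999223, 0.0, 334.4369691688948], [0.0, 526.3065844999223, 236.1992332181042], [0.0, 0.0, 1.0]] ['pixels', 'depth', 'K', 'world_to_cam', 'shot']
[[-0.1012 -0.8345  0.5417  1.2265]
 [ 0.9947 -0.0759  0.069   0.0605]
 [-0.0165  0.5458  0.8377  1.1873]
 [ 0.      0.      0.      1.    ]]
plug_bar 0.86 [390. 241.  29.  27.] [0.4814 0.1142 0.0334] 0.06592093395113463
plug_bar 0.77 [439. 237.  28.  25.] [0.4629 0.2354 0.0337] 0.06601558303302357
plug_bar 0.7 [486. 250.  27.  23.] [0.4878 0.3573 0.034 ] 0.06613356917372926
lid 0.81 [306. 255. 112. 119.] [ 0.6016 -0.0831  0.1284] 0.1738360216243895
mouth 0.91 [305. 254. 111. 119.] [ 0.6021 -0.0829  0.1285] 0.1738360216243895
mouth 0.29 [158. 270.  45.  59.] [ 0.669  -0.4359  0.1115] 0.19429185303426577
cap_mid 0.79 [469. 299.  18.  19.] [0.6284 0.3101 0.0304] 0.037680010630263716
plunger 0.28 [406. 353.  35.  36.] [0.7743 0.16   0.0216] 0.029898889842423282
oil_mid 0.67 [158. 273.  44.  56.] [ 0.6687 -0.4357  0.1102] 0.19429185303426577
oil_mid 0.38 [307. 256. 114. 120.] [ 0.6017 -0.083   0.1284] 0.1738360216243895
cup
[... 2375 characters left out ...]
]
 [ 0.0011 -0.2784  0.9605  0.3852]
 [ 0.      0.      0.      1.    ]]
driver_grip 0.73 [264.  35. 108.  70.] [ 0.3571 -0.4871  0.0239] 0.028150483090574996
{'time_s': 1.8, 'joint_positions': array([-79.0955,  30.2236,  82.0871,   0.0009,  67.6864, -10.2272]), 'qvel': array([-0.0651,  0.0095, -0.0248,  0.0923, -0.0291, -0.0295]), 'tau': array([ -0.001 , -44.0004, -17.6979,   0.0633,   0.0504,  -0.    ]), 'position': array([ 0.2253, -0.5829,  0.4048]), 'tcp_rot': array([[ 0.    ,  0.9328,  0.3605],
       [-0.    ,  0.3605, -0.9328],
       [-1.    ,  0.    ,  0.0001]]), 'force': array([ 0.863 ,  0.8635, -0.1169]), 'moment': array([ 0.0037, -0.0191, -0.0028]), 'opening': 1.0024215642119938}
```

View pictures.

View pics/scene0.png

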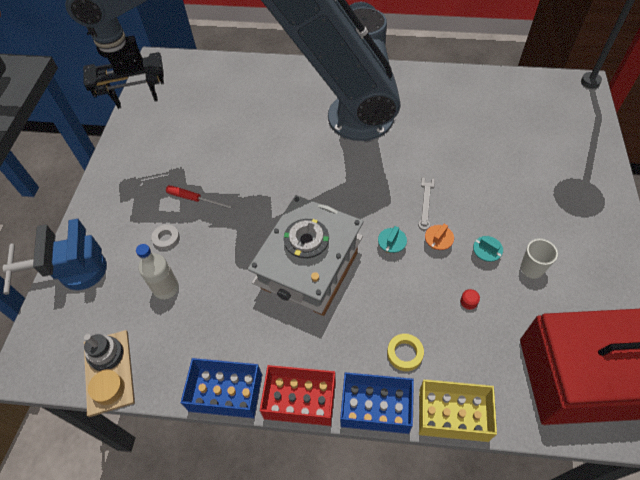

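View pics/side0.png

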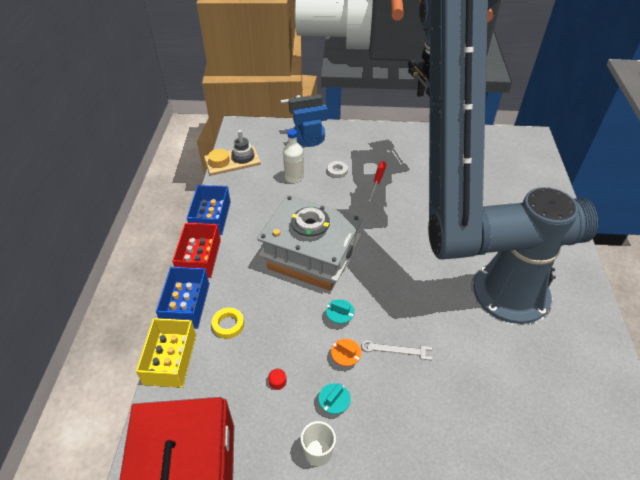

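```bash
python3 - <<'E'
import cv2,numpy as np
a=cv2.imread('pics/scene0.png'); b=cv2.imread('pics/side0.png')
c1=cv2.resize(a[215:275,360:520],(800,300),interpolation=cv2.INTER_CUBIC)
c2=cv2.resize(a[190:320,245:365],(400,433)[:2],interpolation=cv2.INTER_CUBIC)
c3=cv2.resize(b[190:300,255:365],(400,400),interpolation=cv2.INTER_CUBIC)
cv2.imwrite('pics/crop1.png',c1); 
cv2.imwrite('pics/crop2.png',np.hstack([c2[:400],c3]))
E
```

```text
(no output)
```

View pics/crop1.png

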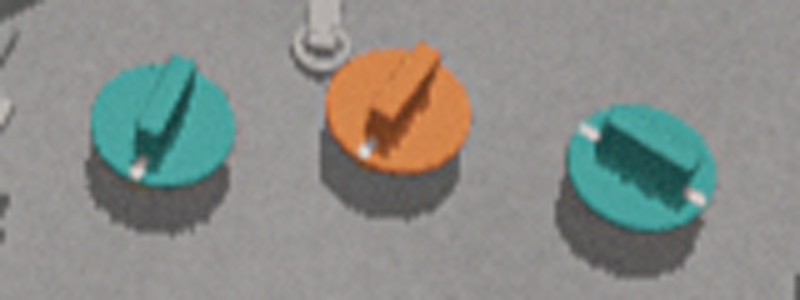

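View pics/crop2.png

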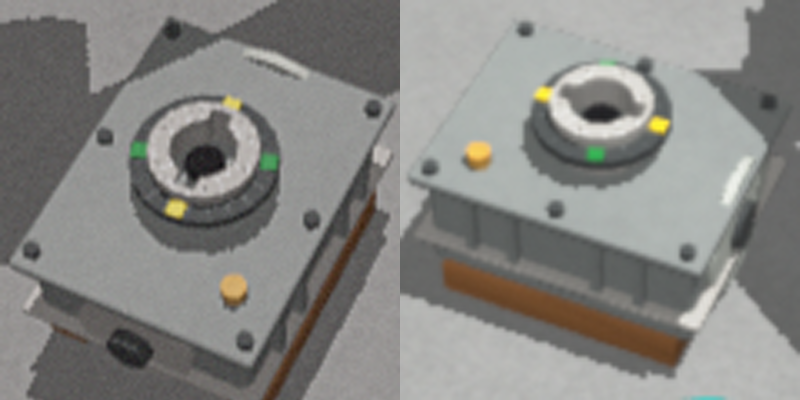

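```bash
cat > meas.py <<'E'
from h import *
np.set_printoptions(precision=4,suppress=True)
def bar(p):
    hsv=cv2.cvtColor(p["pixels"],cv2.COLOR_BGR2HSV); w=cloud(p)
    rs=bot.regions_of("plug_bar",p); best=None
    for r in rs:
        m=r["region"]&(p["depth"]>0)
        if m.sum()<30: continue
        hue=np.median(hsv[m][:,0]); 
        if 3<hue<20: best=m;break
    if best is None: print("no orange");return
    m=cv2.dilate(best.astype(np.uint8),np.ones((5,5)))>0
    m&=(hsv[...,0]>3)&(hsv[...,0]<20)&(hsv[...,1]>120)&(p["depth"]>0)
    P=w[m]; t=P[P[:,2]>np.percentile(P[:,2],99)-0.01]
    t=t[np.linalg.norm(t-np.median(t,0),axis=1)<.04]
    rect=cv2.minAreaRect((t[:,:2]*1000).astype(np.float32)); bx=cv2.boxPoints(rect)
    e1=bx[1]-bx[0];e2=bx[2]-bx[1]; e=e1 if np.linalg.norm(e1)>np.linalg.norm(e2) else e2
    c,s,v=np.linalg.svd(t[:,:2]-t[:,:2].mean(0),full_matrices=False)
    print("bar n",len(t),"rect",rect,"ang",np.degrees(np.arctan2(e[1],e[0])),"pca",np.degrees(np.arctan2(v[0,1],v[0,0])),"mean",t.mean(0), "hiZ",np.percentile(P[:,2],98))
    cp=P[(P[:,2]<.05)];print(" cap circ",cv2.minEnclosingCircle((cp[:,:2]*1000).astype(np.float32)), np.median(cp[:,2]))
def marks(p,box,zf):
    hsv=cv2.cvtColor(p["pixels"],cv2.COLOR_BGR2HSV); w=cloud(p)
    for nm,lo,hi in(("yel",22,36),("grn",45,85)):
        m=((hsv[...,0]>=lo)&(hsv[...,0]<=hi)&(hsv[...,1]>90)&(hsv[...,2]>80)).astype(np.uint8)
        k=np.zeros_like(m); x0,y0,x1,y1=box; k[y0:y1,x0:x1]=1
        n,lab,st,ce=cv2.connectedComponentsWithStats(m*k)
        for i in range(1,n):
            if st[i,4]>4:
                d=w[(lab==i)&(p["depth"]>0)]
                print(nm,st[i,4],ce[i],np.median(d,0) if len(d) else None,onplane(p,*ce[i],zf))
E
python3 - <<'E'
from meas import *
for n,b in(("scene",(250,200,365,310)),("side",(260,190,365,290))):
    p=bot.capture(n); print(n); bar(p); marks(p,b,.15)
    w=cloud(p); x0,y0,x1,y1=b; q=w[y0:y1,x0:x1].reshape(-1,3); 
    h=np.histogram(q[:,2],bins=np.arange(.12,.2,.004)); print(h[0])
    r=q[(q[:,2]>np.percentile(q[:,2],99.5)-.006)]
    print(len(r),r.mean(0),np.median(r[:,2]),cv2.minEnclosingCircle((r[:,:2]*1000).astype(np.float32)))
E
```

```text
scene
bar n 100 rect ((458.497802734375, 236.347412109375), (14.976177215576172, 49.92595291137695), 58.42692565917969) ang -31.57306 pca -31.105104487927683 mean [0.4591 0.237  0.0603] hiZ 0.06334098734157984
 cap circ ((447.10455322265625, 234.04380798339844), 49.991790771484375) 0.033058561642862916
yel 12 [314.5 220.5] [ 0.5219 -0.0758  0.1598] [ 0.5154 -0.0771  0.15  ]
yel 32 [297.25   252.4375] [ 0.6135 -0.1045  0.1585] [ 0.6081 -0.1059  0.15  ]
grn 18 [286.2222 234.6111] [ 0.5671 -0.1371  0.1595] [ 0.5616 -0.1387  0.15  ]
grn 24 [325.2083 238.2083] [ 0.5691 -0.0454  0.1593] [ 0.5633 -0.0459  0.15  ]
[ 131 2052 2829  351   90   34   34  100  184  416  122  204  254   17
    0    0    0    0    0    0]
454 [ 0.6411 -0.0743  0.2788] 0.16906428250424743 ((878.6995849609375, -18.188030242919922), 356.5709533691406)
side
bar n 122 rect ((456.2980651855469, 238.8590087890625), (17.423152923583984, 50.467872619628906), 60.12110137939453) ang -29.878902 pca 149.8549688851717 mean [0.457  0.2403 0.0617] hiZ 0.06497728277198607
 cap circ ((457.5886535644531, 239.74240112304688), 38.703041076660156) 0.034385965769709426
yel 17 [293.8824 215.4706] [ 0.6158 -0.1046  0.1598] [ 0.6172 -0.113   0.15  ]
yel 24 [325.6667 223.9583] [ 0.5257 -0.075   0.161 ] [ 0.5268 -0.0857  0.15  ]
yel 9 [275.6667 231.1111] [ 0.662  -0.0601  0.141 ] [ 0.6609 -0.0501  0.15  ]
grn 20 [308.05 232.3 ] [ 0.572  -0.0424  0.1598] [ 0.5727 -0.0513  0.15  ]
[  64  788 1967  557   83   35   26   58   85  225  154   91  197   34
    0    0    0    0    0    0]
295 [0.5575 0.0441 0.3038] 0.1701897903731966 ((525.5066528320312, 391.1946716308594), 521.002197265625)
```

Candidates with plug shape: teal (391,240), orange (439,237), teal (487,249). The crop shows the middle one is orange, so it is the target. It stands by the spanner's ring, with its bar at about -30.5° and centre (0.458, 0.238). The collar shows yellow marks on a line at about -18°, centre about (0.569, -0.090), rim about 0.17. I'll go over the collar for a wrist view first.

```bash
python3 -m crank '[{"offset":[-0.002,0.0398,-0.0278],"spin":0},{"offset":[-0.002,0.0398,-0.0278],"spin":0},{"offset":[-0.002,0.0398,-0.0278],"spin":0},{"offset":[-0.002,0.0398,-0.0278],"spin":0},{"offset":[-0.002,0.0398,-0.0278],"spin":0},{"offset":[-0.002,0.0398,-0.0278],"spin":0},{"offset":[-0.002,0.0398,-0.0278],"spin":0},{"offset":[-0.002,0.0398,-0.0278],"spin":0},{"offset":[-0.002,0.0398,-0.0278],"spin":0},{"offset":[-0.002,0.0398,-0.0278],"spin":0},{"offset":[-0.002,0.0398,-0.0278],"spin":0},{"offset":[-0.002,0.0398,-0.0278],"spin":0}]' && python3 -m crank '[{"offset":[0,0,0],"spin":0},{"offset":[0,0,0],"spin":0},{"offset":[0,0,0],"spin":0}]'
python3 - <<'E'
from meas import *
p=bot.capture("wrist"); save(p,"w1"); marks(p,(0,0,640,480),.159)
w=cloud(p);q=w[(w[...,2]>.1)&(abs(w[...,0]-.569)<.06)&(abs(w[...,1]+.09)<.06)]
h=np.histogram(q[:,2],bins=np.arange(.12,.2,.002)); print(h[0]);
m=(w[...,2]>.164)&(w[...,2]<.185)&(np.hypot(w[...,0]-.569,w[...,1]+.09)<.06)
r=w[m];print(len(r),np.median(r,0),cv2.minEnclosingCircle((r[:,:2]*1000).astype(np.float32)))
E
```

```text
time_s: 3.2
position: [0.5514, -0.0977, 0.4291]
tcp_rot: [[0.001, 0.933, 0.361], [-0.0, 0.361, -0.933], [-1.0, 0.0, 0.001]]
force: [0.8, -1.0, 0.4]
opening: 0.997
time_s: 3.5
position: [0.5501, -0.1002, 0.4286]
tcp_rot: [[-0.001, 0.933, 0.36], [-0.0, 0.36, -0.933], [-1.0, -0.001, -0.0]]
force: [1.4, -0.5, 0.5]
opening: 1.002
yel 373 [359.7507 158.8338] [ 0.6129 -0.1035  0.1611] [ 0.6128 -0.1038  0.159 ]
yel 238 [274.5252 265.0588] [ 0.5237 -0.0761  0.161 ] [ 0.523  -0.0762  0.159 ]
grn 331 [251.5408 187.7341] [ 0.5698 -0.0441  0.1611] [ 0.5694 -0.0439  0.159 ]
grn 266 [378.9925 238.3383] [ 0.5681 -0.1366  0.1611] [ 0.5676 -0.1372  0.159 ]
[   0    0    0    5 2644 6211   96    9   15   19   41   57   51   59
   75  530 1041   66  210 5442 2179  229  123  138 1900 4272   38    0
    0    0    0    0    0    0    0    0    0    0    0    0]
6471 [ 0.5703 -0.0886  0.1703] ((568.82861328125, -90.12775421142578), 39.5211067199707)
```

View pics/w1.png

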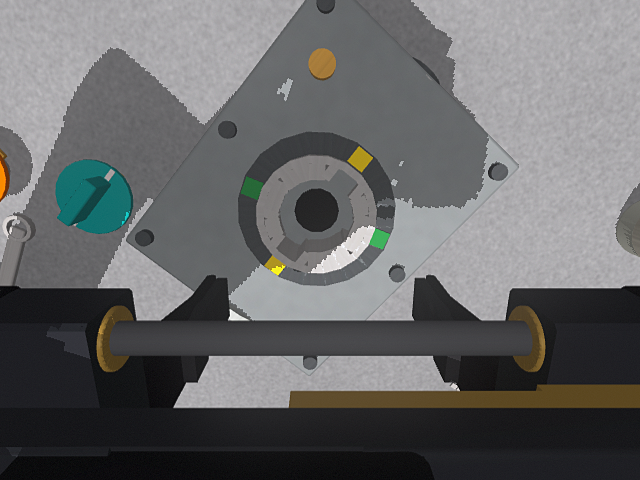

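```bash
python3 -m crank '[{"offset":[0,0.0036,-0.035],"spin":0},{"offset":[0,0.0036,-0.035],"spin":0},{"offset":[0,0.0036,-0.035],"spin":0},{"offset":[0,0.0036,-0.035],"spin":0},{"offset":[0,0.0036,-0.035],"spin":0},{"offset":[0,0.0036,-0.035],"spin":0},{"offset":[0,0.0036,-0.035],"spin":0},{"offset":[0,0.0036,-0.035],"spin":0},{"offset":[0,0.0036,-0.035],"spin":0},{"offset":[0,0.0036,-0.035],"spin":0},{"offset":[0,0,0],"spin":0},{"offset":[0,0,0],"spin":0}]'
python3 - <<'E'
from meas import *
p=bot.capture("wrist"); save(p,"w2"); bar(p)
E
python3 -m crank '[{"offset":[0,0,0],"spin":-0.15},{"offset":[0,0,0],"spin":-0.15},{"offset":[0,0,0],"spin":-0.15},{"offset":[0,0,0],"spin":-0.15},{"offset":[0,0,0],"spin":-0.15},{"offset":[0,0,0],"spin":-0.15},{"offset":[0,0,0],"spin":-0.15},{"offset":[0,0,0],"spin":-0.15},{"offset":[0,0,0],"spin":-0.15},{"offset":[0,0,0],"spin":-0.15},{"offset":[0,0,0],"spin":-0.15},{"offset":[0,0,0],"spin":-0.15}]'
python3 -m crank '[{"offset":[0.02,0,0],"spin":-0.15},{"offset":[0.02,0,0],"spin":-0.15},{"offset":[0.02,0,0],"spin":-0.14},{"offset":[0,0,0],"spin":0},{"offset":[0,0,0],"spin":0}]'
python3 - <<'E'
from meas import *
p=bot.capture("wrist"); save(p,"w3"); bar(p); s=bot.read_state(); print(s['position'],s['tcp_rot'],s['joint_positions'],s['force'],s['moment'])
E
```

```text
time_s: 4.75
position: [0.458, 0.239, 0.4288]
tcp_rot: [[0.0, 0.933, 0.36], [-0.001, 0.36, -0.933], [-1.0, -0.0, 0.001]]
force: [0.5, 0.1, 0.8]
opening: 1.0
bar n 817 rect ((456.77362060546875, 238.1315155029297), (14.327129364013672, 49.618587493896484), 58.7855110168457) ang -31.214485 pca 148.64292872125125 mean [0.4575 0.2385 0.0623] hiZ 0.06365906030677218
 cap circ ((452.0649108886719, 235.56912231445312), 43.019107818603516) 0.03485846523171249
time_s: 6.05
position: [0.4587, 0.2381, 0.4287]
tcp_rot: [[-0.0, -0.566, 0.825], [-0.0, 0.825, 0.566], [-1.0, -0.0, -0.0]]
force: [-0.1, -0.2, -0.1]
opening: 0.994
time_s: 6.55
position: [0.4586, 0.2387, 0.3689]
tcp_rot: [[-0.0, -0.859, 0.512], [-0.0, 0.512, 0.859], [-1.0, 0.0, -0.0]]
force: [0.7, -0.4, 0.8]
opening: 1.0
bar n 1083 rect ((455.88726806640625, 238.78155517578125), (13.542198181152344, 49.34630584716797), 58.890907287597656) ang -31.109098 pca -31.583029367675607 mean [0.4548 0.2393 0.0628] hiZ 0.06382223901309558
 cap circ ((461.255615234375, 235.4170684814453), 43.71258544921875) 0.034996787134201124
[0.4587 0.2393 0.3698] [[ 0.002  -0.8597  0.5107]
 [ 0.0005  0.5107  0.8597]
 [-1.     -0.0015  0.0015]] [ 15.1621  24.739   99.6064  -0.0017  55.5342 -44.1239] [0.8897 0.315  0.3231] [ 0.0515 -0.0976 -0.0533]
```

View pics/w3.png

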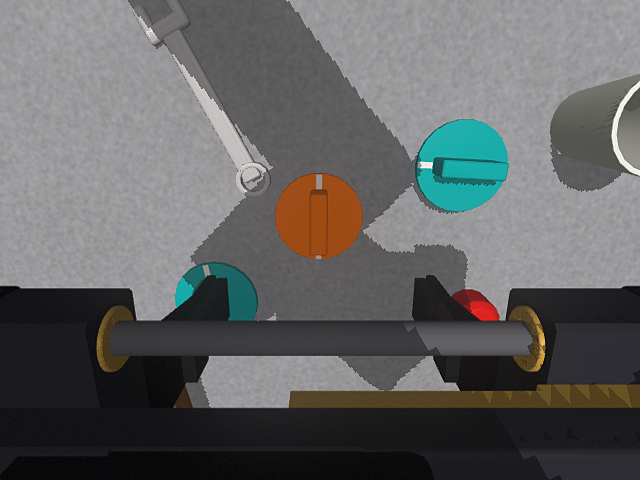

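The wrist view shows the orange plug at (318,215) centred between the fingers, bar straight up the picture and the jaws across it. Descending.

```bash
python3 -m crank '[{"offset":[0.02,0.001,-0.0015],"spin":0.008},{"offset":[0.025,0,0],"spin":0},{"offset":[0.025,0,0],"spin":0},{"offset":[0.025,0,0],"spin":0},{"offset":[0.025,0,0],"spin":0},{"offset":[0.015,0,0],"spin":0},{"offset":[0.01,0,0],"spin":0},{"offset":[0.005,0,0],"spin":0},{"offset":[0,0,0],"spin":0},{"offset":[0,0,0],"spin":0}]'
python3 - <<'E'
from meas import *
p=bot.capture("wrist"); save(p,"w4");s=bot.read_state(); print(s['position'],s['force'],s['moment'])
E
```

```text
time_s: 7.65
position: [0.4568, 0.2392, 0.2195]
tcp_rot: [[0.002, -0.857, 0.515], [0.0, 0.515, 0.857], [-1.0, -0.001, 0.001]]
force: [-0.1, -0.6, 0.8]
opening: 0.998
[0.4567 0.2392 0.2196] [-0.7548 -0.5657 -0.1384] [ 0.0292 -0.1258 -0.0495]
```

View pics/w4.png

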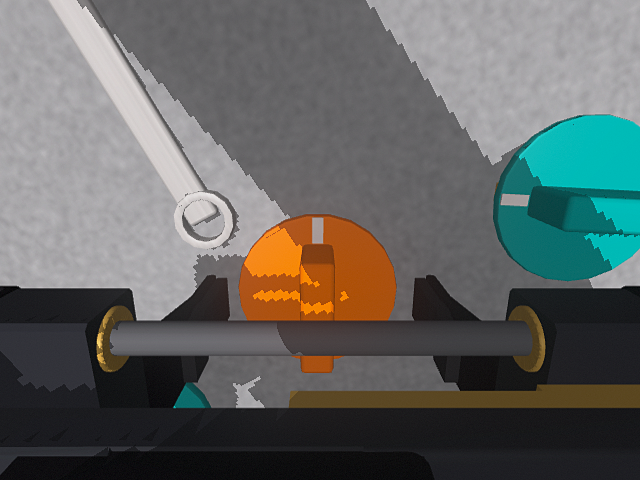

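The bar is centred (col 318) between the fingers (228/413). Closing, then lifting.

```bash
python3 -m crank '[{"offset":[0,0,0],"spin":0},{"offset":[0,0,0],"spin":0},{"offset":[0,0,0],"spin":0},{"offset":[0,0,0],"spin":0},{"offset":[0,0,0],"spin":0},{"offset":[0,0,0],"spin":0},{"offset":[0,0,0],"spin":0},{"offset":[0,0,0],"spin":0},{"offset":[0,0,0],"spin":0},{"offset":[0,0,0],"spin":0}]' 0
python3 -m crank '[{"offset":[-0.005,0,0],"spin":0},{"offset":[-0.02,0,0],"spin":0},{"offset":[-0.03,0,0],"spin":0},{"offset":[-0.035,0,0],"spin":0},{"offset":[-0.035,0,0],"spin":0},{"offset":[-0.035,0,0],"spin":0},{"offset":[-0.02,0,0],"spin":0},{"offset":[0,0,0],"spin":0},{"offset":[0,0,0],"spin":0}]'
python3 - <<'E'
from meas import *
p=bot.capture("wrist"); save(p,"w5");s=bot.read_state(); print(s)
p=bot.capture("side"); save(p,"s5",(200,150,440,390),2.4);bar(p)
E
```

```text
time_s: 8.7
position: [0.4563, 0.239, 0.2187]
tcp_rot: [[-0.0, -0.857, 0.515], [-0.0, 0.515, 0.857], [-1.0, 0.0, -0.0]]
force: [0.2, -0.6, 0.7]
opening: 0.173
time_s: 9.6
position: [0.4557, 0.2389, 0.3984]
tcp_rot: [[-0.001, -0.857, 0.515], [-0.0, 0.515, 0.857], [-1.0, 0.001, -0.001]]
force: [-0.2, -0.0, -2.3]
opening: 0.156
{'time_s': 9.65, 'joint_positions': array([ 15.2038,  22.3183,  98.2336,  -0.0014,  59.6156, -43.8114]), 'qvel': array([-0.0233,  1.0329,  0.4709,  0.0547,  0.1454,  0.0022]), 'tau': array([  0.0201, -37.4136, -16.636 ,   0.0271,   0.0392,   0.0005]), 'position': array([0.4556, 0.2388, 0.3975]), 'tcp_rot': array([[-0.0028, -0.8573,  0.5148],
       [-0.0008,  0.5148,  0.8573],
       [-1.    ,  0.002 , -0.0021]]), 'force': array([-0.3494, -0.9612, -2.8385]), 'moment': array([ 0.0503, -0.1621,  0.0356]), 'opening': 0.1580510229831406}
no orange
```

View pics/w5.png

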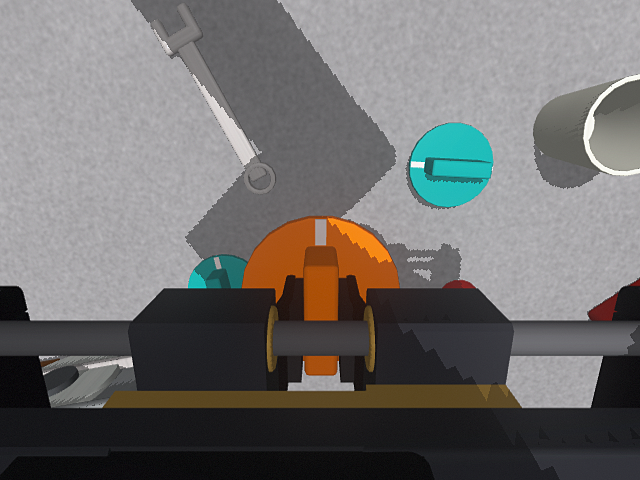

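View pics/s5.png

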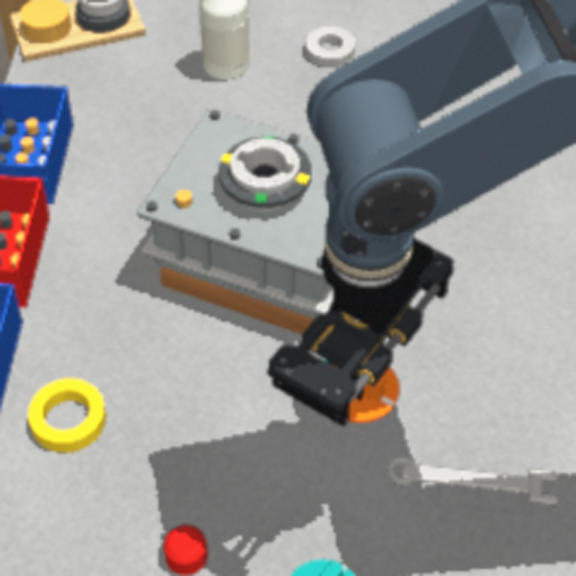

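```bash
cat > cap.py <<'E'
from meas import *
from scipy.optimize import least_squares
def capfit(p,pos,R,zcap_off=.1842):
    hsv=cv2.cvtColor(p["pixels"],cv2.COLOR_BGR2HSV)
    m=((hsv[...,0]>3)&(hsv[...,0]<20)&(hsv[...,1]>150)&(hsv[...,2]>60)).astype(np.uint8)
    m[:200]=0;m[290:]=0
    n,lab,st,ce=cv2.connectedComponentsWithStats(m); i=1+np.argmax(st[1:,4]); m=lab==i
    z=pos[2]-zcap_off
    pts=[]
    for u in range(st[i,0],st[i,0]+st[i,2]):
        v=np.flatnonzero(m[:,u]); 
        if len(v): pts.append((u,v[0]-.5))
    W=np.array([onplane(p,u,v,z) for u,v in pts if v<275])[:,:2]
    f=least_squares(lambda c:np.hypot(*(W-c).T)-.038,pos[:2],loss='soft_l1',f_scale=.0005)
    d=np.array([*(f.x-pos[:2]),0]); print("centre",f.x,"rms",np.sqrt(np.mean(f.fun**2)),"tool off",R.T@d,len(W))
    w=cloud(p)[m&(p["depth"]>0)]; print("cap z",np.percentile(w[:,2]-pos[2],[5,25,50,75,95]))
    hsv2=hsv; 
    k=(hsv[...,1]<60)&(hsv[...,2]>120); k[:st[i,1]]=0; k[250:]=0; k[:,:st[i,0]+40]=0;k[:,st[i,0]+st[i,2]-40:]=0
    v,u=np.nonzero(k); print("mark px",u.mean(),v.min(),v.max(),len(u))
E
python3 - <<'E'
from cap import *
p=bot.capture("wrist"); s=bot.read_state(); print(s["position"]); capfit(p,s["position"],s["tcp_rot"])
E
```

```text
[0.4559 0.2389 0.397 ]
centre [0.4551 0.2389] rms 0.00026534572928398433 tool off [ 0.      0.0007 -0.0004] 154
cap z [-0.1848 -0.184  -0.1835 -0.1828 -0.1557]
mark px 327.0966850828729 216 244 362
```

```bash
python3 -m crank '[{"offset":[-0.02,0,0],"spin":0},{"offset":[0,-0.016,-0.0134],"spin":0},{"offset":[0,-0.0267,-0.0223],"spin":0},{"offset":[0,-0.0267,-0.0223],"spin":0},{"offset":[0,-0.0267,-0.0223],"spin":0},{"offset":[0,-0.0267,-0.0223],"spin":0},{"offset":[0,-0.0267,-0.0223],"spin":0},{"offset":[0,-0.0267,-0.0223],"spin":0},{"offset":[0,-0.0267,-0.0223],"spin":0},{"offset":[0,-0.0267,-0.0223],"spin":0},{"offset":[0,-0.0267,-0.0223],"spin":0},{"offset":[0,-0.0106,-0.0089],"spin":0}]'
python3 -m crank '[{"offset":[0,0,0],"spin":-0.122},{"offset":[0,0,0],"spin":-0.122},{"offset":[0,0,0],"spin":0},{"offset":[0,0,0],"spin":0},{"offset":[0,0,0],"spin":0}]'
python3 - <<'E'
from cap import *
p=bot.capture("wrist"); s=bot.read_state(); save(p,"w6"); print(s["position"],s["tcp_rot"],s["force"],s["moment"],np.degrees(np.arctan2(s["tcp_rot"][1,2],s["tcp_rot"][0,2])),s['opening']); capfit(p,s["position"],s["tcp_rot"]); marks(p,(0,0,640,480),.160)
p=bot.capture("scene"); save(p,"c6",(240,180,370,310),4)
p=bot.capture("side"); save(p,"s6",(240,150,400,310),4)
E
```

```text
time_s: 11.0
position: [0.5713, -0.0926, 0.4173]
tcp_rot: [[-0.001, -0.856, 0.517], [-0.001, 0.517, 0.856], [-1.0, 0.0, -0.001]]
force: [-0.1, 0.7, -1.9]
opening: 0.16
time_s: 11.5
position: [0.5702, -0.089, 0.4184]
tcp_rot: [[-0.001, -0.956, 0.294], [0.001, 0.294, 0.956], [-1.0, 0.001, 0.0]]
force: [0.5, -0.3, -1.7]
opening: 0.159
[ 0.5703 -0.0891  0.4185] [[-0.0006 -0.956   0.2932]
 [ 0.0003  0.2932  0.956 ]
 [-1.      0.0007  0.0001]] [-0.2689  0.1198 -2.8011] [ 0.0893 -0.1505 -0.0755] 72.94788074395984 0.15663867593134106
centre [ 0.5701 -0.0888] rms 0.0002725731777922586 tool off [0.     0.0002 0.0003] 154
cap z [-0.1849 -0.1841 -0.1836 -0.1829 -0.1558]
mark px 320.3661670235546 216 244 467
yel 383 [317.9217 175.4439] [ 0.5247 -0.0765  0.1612] [ 0.5249 -0.0765  0.16  ]
yel 2598 [579.6197 294.838 ] [0.7465 0.153  0.0219] [0.6566 0.0724 0.16  ]
grn 329 [385.6717 226.614 ] [ 0.5695 -0.044   0.1613] [ 0.5698 -0.0439  0.16  ]
grn 63 [245.2857 259.8413] [ 0.564  -0.1399  0.1611] [ 0.5645 -0.14    0.16  ]
```

View pics/w6.png

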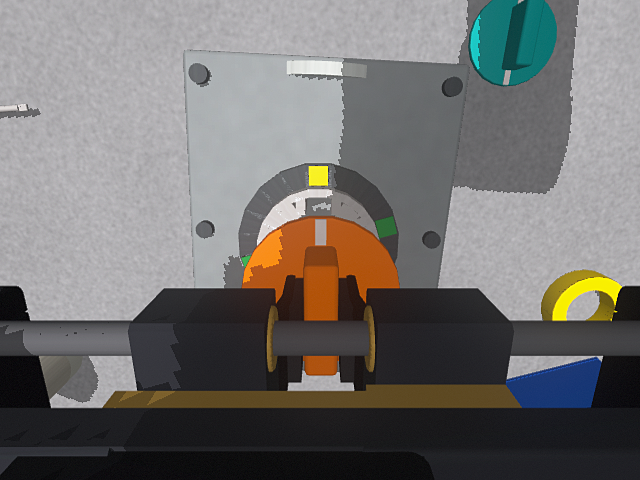

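View pics/s6.png

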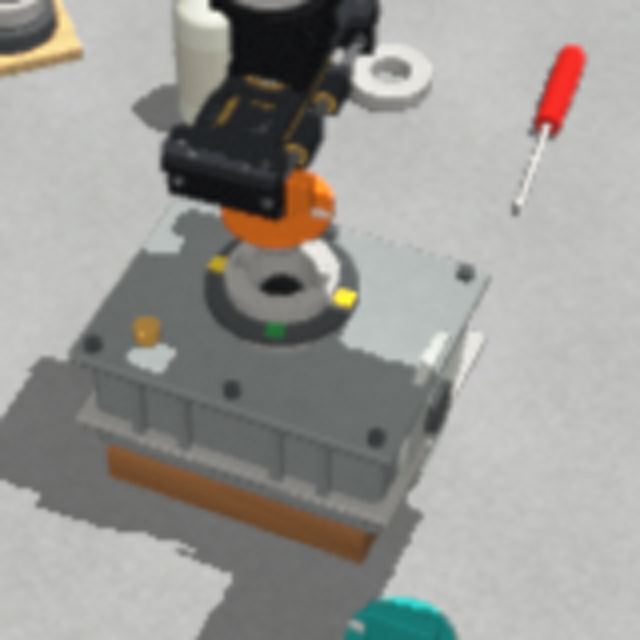

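Yellow mark (318,175) is in line with the cap's stripe (320,216–244). The plug is about 1.4 mm off to one side, so I'll correct and descend, checking force.

```bash
python3 -m crank '[{"offset":[0.01,0.0004,-0.0014],"spin":0},{"offset":[0.01,0,0],"spin":0},{"offset":[0.006,0,0],"spin":0},{"offset":[0,0,0],"spin":0},{"offset":[0,0,0],"spin":0}]'
python3 -m crank '[{"offset":[0.003,0,0],"spin":0},{"offset":[0.003,0,0],"spin":0},{"offset":[0.003,0,0],"spin":0},{"offset":[0,0,0],"spin":0},{"offset":[0,0,0],"spin":0}]'
python3 - <<'E'
from cap import *
p=bot.capture("wrist"); s=bot.read_state(); save(p,"w7"); print(s["position"],s["force"],s["moment"]); capfit(p,s["position"],s["tcp_rot"]); marks(p,(200,0,480,480),.160)
E
```

```text
time_s: 12.15
position: [0.5696, -0.0908, 0.3923]
tcp_rot: [[-0.001, -0.956, 0.293], [0.0, 0.293, 0.956], [-1.0, 0.001, 0.0]]
force: [-0.1, -0.6, -1.9]
opening: 0.155
time_s: 12.65
position: [0.5695, -0.0907, 0.3837]
tcp_rot: [[-0.0, -0.956, 0.292], [0.0, 0.292, 0.956], [-1.0, 0.0, 0.0]]
force: [0.0, -0.0, -2.9]
opening: 0.16
[ 0.5696 -0.0907  0.3838] [-0.4162  0.9532 -2.175 ] [ 0.0374 -0.1271  0.0538]
centre [ 0.5696 -0.0906] rms 0.0002821871948513163 tool off [-0.      0.0001  0.0002] 154
cap z [-0.1849 -0.1841 -0.1836 -0.1829 -0.1558]
mark px 320.5913043478261 216 244 460
yel 527 [321.    183.019] [ 0.5246 -0.0765  0.1613] [ 0.5248 -0.0765  0.16  ]
grn 438 [399.3311 242.2237] [ 0.5695 -0.044   0.1613] [ 0.5699 -0.0438  0.16  ]
grn 104 [237.7115 280.9808] [ 0.5645 -0.1393  0.1613] [ 0.5654 -0.1399  0.16  ]
```

View pics/w7.png

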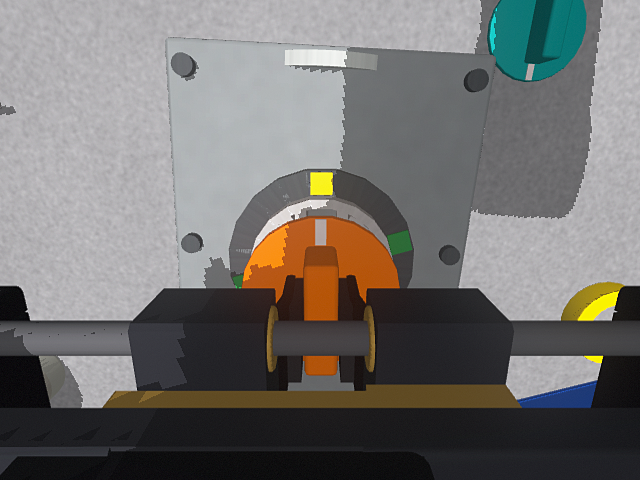

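```bash
python3 -m crank '[{"offset":[0.002,0,0],"spin":0},{"offset":[0.002,0,0],"spin":0},{"offset":[0,0,0],"spin":0},{"offset":[0,0,0],"spin":0}]'
python3 -m crank '[{"offset":[0.0015,0,0],"spin":0},{"offset":[0.0015,0,0],"spin":0},{"offset":[0,0,0],"spin":0},{"offset":[0,0,0],"spin":0}]'
python3 -c "
from h import *
s=bot.read_state(); print(s['position'],s['force'],s['moment'])"
```

```text
time_s: 13.1
position: [0.5695, -0.0907, 0.3796]
tcp_rot: [[-0.0, -0.956, 0.292], [0.0, 0.292, 0.956], [-1.0, 0.0, 0.0]]
force: [0.1, -0.5, -2.4]
opening: 0.158
time_s: 13.5
position: [0.5695, -0.0907, 0.3767]
tcp_rot: [[-0.0, -0.956, 0.292], [0.0, 0.292, 0.956], [-1.0, 0.0, 0.0]]
force: [-0.1, -0.4, -1.9]
opening: 0.159
[ 0.56953069 -0.09073471  0.37667355] [-0.06745334 -0.36280079 -1.94955099] [ 0.09148186 -0.15136003 -0.01662713]
```

```bash
python3 -m crank '[{"offset":[0.001,0,0],"spin":0},{"offset":[0.001,0,0],"spin":0},{"offset":[0,0,0],"spin":0},{"offset":[0,0,0],"spin":0}]'
python3 -m crank '[{"offset":[0.001,0,0],"spin":0},{"offset":[0.001,0,0],"spin":0},{"offset":[0,0,0],"spin":0},{"offset":[0,0,0],"spin":0}]'
python3 -m crank '[{"offset":[0.001,0,0],"spin":0},{"offset":[0.001,0,0],"spin":0},{"offset":[0,0,0],"spin":0},{"offset":[0,0,0],"spin":0}]'
python3 -c "
from h import *
s=bot.read_state(); print(s['position'],s['force'],s['moment'])"
```

```text
time_s: 13.9
position: [0.5695, -0.0907, 0.3747]
tcp_rot: [[-0.0, -0.956, 0.292], [0.0, 0.292, 0.956], [-1.0, 0.0, 0.0]]
force: [0.1, -0.0, -2.7]
opening: 0.157
time_s: 14.3
position: [0.5695, -0.0908, 0.3727]
tcp_rot: [[-0.0, -0.956, 0.292], [0.0, 0.292, 0.956], [-1.0, 0.0, 0.0]]
force: [0.2, 0.7, -3.2]
opening: 0.163
time_s: 14.7
position: [0.5695, -0.0907, 0.3707]
tcp_rot: [[-0.0, -0.956, 0.292], [0.0, 0.292, 0.956], [-1.0, 0.0, 0.0]]
force: [0.4, -0.8, -2.5]
opening: 0.162
[ 0.56953554 -0.09072647  0.37070489] [ 0.40557169 -0.81497621 -2.4842099 ] [ 0.12124976 -0.10903392 -0.01668835]
```

```bash
python3 -m crank '[{"offset":[0.001,0,0],"spin":0},{"offset":[0.001,0,0],"spin":0},{"offset":[0,0,0],"spin":0},{"offset":[0,0,0],"spin":0}]'
python3 -m crank '[{"offset":[0.001,0,0],"spin":0},{"offset":[0.001,0,0],"spin":0},{"offset":[0,0,0],"spin":0},{"offset":[0,0,0],"spin":0}]'
python3 -c "
from h import *
s=bot.read_state(); print(s['position'],s['force'],s['moment'])"
```

```text
time_s: 15.1
position: [0.5696, -0.0907, 0.3691]
tcp_rot: [[0.0, -0.956, 0.292], [-0.0, 0.292, 0.956], [-1.0, -0.0, -0.0]]
force: [-1.6, 0.7, 1.1]
opening: 0.16
time_s: 15.5
position: [0.5696, -0.0908, 0.3669]
tcp_rot: [[0.0, -0.956, 0.292], [-0.0, 0.292, 0.956], [-1.0, -0.0, -0.0]]
force: [-1.7, -0.2, 2.4]
opening: 0.16
[ 0.56960023 -0.09079873  0.36691512] [-1.69019955 -0.15107181  2.36963979] [ 0.15992146  0.10133332 -0.03476018]
```

The plunger is felt at tcp ≈0.3697, giving a rim of about 0.169. Lugs should clear at about 0.3627 and the cap land at about 0.359, so I'll aim for about 0.361.

```bash
python3 -m crank '[{"offset":[0.001,0,0],"spin":0},{"offset":[0.001,0,0],"spin":0},{"offset":[0,0,0],"spin":0},{"offset":[0,0,0],"spin":0}]'
python3 -m crank '[{"offset":[0.001,0,0],"spin":0},{"offset":[0.001,0,0],"spin":0},{"offset":[0,0,0],"spin":0},{"offset":[0,0,0],"spin":0}]'
python3 -m crank '[{"offset":[0.001,0,0],"spin":0},{"offset":[0.001,0,0],"spin":0},{"offset":[0,0,0],"spin":0},{"offset":[0,0,0],"spin":0}]'
python3 - <<'E'
from cap import *
p=bot.capture("wrist"); s=bot.read_state(); save(p,"w8"); print(s["position"],s["force"],s["moment"]); capfit(p,s["position"],s["tcp_rot"]); 
E
```

```text
time_s: 15.9
position: [0.5696, -0.0908, 0.3649]
tcp_rot: [[0.0, -0.956, 0.292], [-0.0, 0.292, 0.956], [-1.0, -0.0, -0.0]]
force: [-0.6, 0.8, 3.6]
opening: 0.158
time_s: 16.3
position: [0.5696, -0.0908, 0.3629]
tcp_rot: [[0.0, -0.956, 0.292], [-0.0, 0.292, 0.956], [-1.0, -0.0, -0.0]]
force: [-2.2, 0.7, 5.8]
opening: 0.16
time_s: 16.7
position: [0.5696, -0.0908, 0.3612]
tcp_rot: [[0.0, -0.956, 0.292], [-0.0, 0.292, 0.956], [-1.0, -0.0, -0.0]]
force: [-2.5, 0.1, 6.8]
opening: 0.156
[ 0.5696 -0.0907  0.3612] [-2.2498 -0.7117  6.5197] [ 0.178   0.3018 -0.0394]
centre [ 0.5697 -0.0906] rms 0.0002905516684185562 tool off [ 0.     -0.0001  0.0002] 154
cap z [-0.1847 -0.1839 -0.1834 -0.1827 -0.1557]
mark px 320.5357142857143 216 244 476
```

```bash
python3 -m crank '[{"offset":[0,0.0005,-0.0002],"spin":0},{"offset":[0,0,0],"spin":0},{"offset":[0,0,0],"spin":0.05},{"offset":[0,0,0],"spin":0.05},{"offset":[0,0,0],"spin":0},{"offset":[0,0,0],"spin":0}]'
python3 -c "
from h import *
s=bot.read_state(); print(s['position'],s['force'],s['moment'])"
python3 -m crank '[{"offset":[0,0,0],"spin":0.05},{"offset":[0,0,0],"spin":0.05},{"offset":[0,0,0],"spin":0.05},{"offset":[0,0,0],"spin":0.05},{"offset":[0,0,0],"spin":0},{"offset":[0,0,0],"spin":0}]'
python3 -c "
from h import *
s=bot.read_state(); print(s['position'],s['force'],s['moment'])"
```

```text
time_s: 17.35
position: [0.5693, -0.0909, 0.3614]
tcp_rot: [[0.002, -0.922, 0.387], [-0.0, 0.387, 0.922], [-1.0, -0.002, 0.0]]
force: [-1.3, -0.9, 6.2]
opening: 0.162
[ 0.56934564 -0.09086294  0.36137466] [-1.30052297 -0.92390345  6.19578654] [ 0.18351817  0.16471202 -0.04752326]
time_s: 17.95
position: [0.5694, -0.091, 0.3614]
tcp_rot: [[0.002, -0.827, 0.562], [-0.001, 0.562, 0.827], [-1.0, -0.002, 0.0]]
force: [-1.3, 0.7, 7.1]
opening: 0.157
[ 0.56939949 -0.09095062  0.36140255] [-1.26541453  0.66093012  7.12060727] [ 0.11077798  0.16878869 -0.04243078]
```

```bash
python3 -m crank '[{"offset":[0,0,0],"spin":0.08},{"offset":[0,0,0],"spin":0.08},{"offset":[0,0,0],"spin":0.08},{"offset":[0,0,0],"spin":0.08},{"offset":[0,0,0],"spin":0.08},{"offset":[0,0,0],"spin":0},{"offset":[0,0,0],"spin":0}]'
python3 -c "
from h import *
s=bot.read_state(); print(s['position'],s['force'],s['moment'])"
python3 -m crank '[{"offset":[0,0,0],"spin":0.08},{"offset":[0,0,0],"spin":0.08},{"offset":[0,0,0],"spin":0.08},{"offset":[0,0,0],"spin":0.08},{"offset":[0,0,0],"spin":0.08},{"offset":[0,0,0],"spin":0},{"offset":[0,0,0],"spin":0}]'
python3 - <<'E'
from cap import *
p=bot.capture("wrist"); s=bot.read_state(); save(p,"w9"); print(s["position"],s["force"],s["moment"],np.degrees(np.arctan2(s["tcp_rot"][1,2],s["tcp_rot"][0,2]))); capfit(p,s["position"],s["tcp_rot"]); 
E
```

```text
time_s: 18.65
position: [0.5695, -0.091, 0.3615]
tcp_rot: [[0.002, -0.543, 0.84], [-0.001, 0.84, 0.543], [-1.0, -0.002, 0.001]]
force: [-1.4, -0.9, 6.2]
opening: 0.159
[ 0.56948996 -0.09098028  0.36145668] [-1.3682549  -0.93518654  6.22621089] [ 0.08724856  0.09004874 -0.0905499 ]
time_s: 19.35
position: [0.5696, -0.091, 0.3615]
tcp_rot: [[0.003, -0.173, 0.985], [-0.001, 0.985, 0.173], [-1.0, -0.001, 0.003]]
force: [-0.1, 0.6, 6.6]
opening: 0.162
[ 0.5696 -0.091   0.3615] [-0.1126 -0.147   6.5853] [ 0.0661  0.0567 -0.1169] 9.954973276457391
centre [ 0.5704 -0.0906] rms 0.00028103959495862676 tool off [0.     0.0002 0.0009] 154
cap z [-0.1847 -0.184  -0.1835 -0.1827 -0.1557]
mark px 319.44541484716154 216 244 458
```

View pics/w9.png

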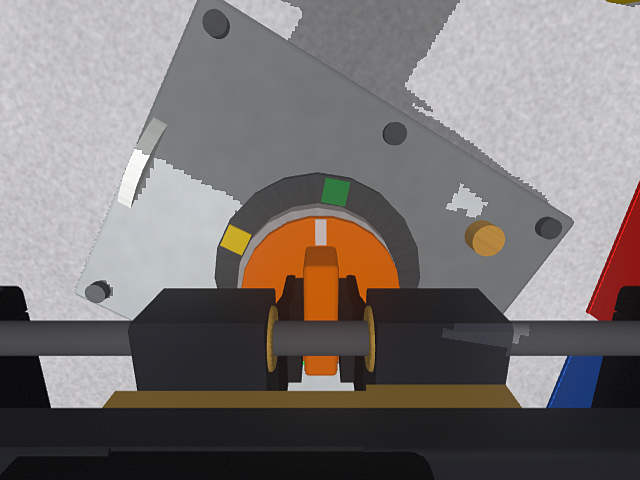

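The plug follows, with its stripe at (320,232). The green mark at (336,191) is still about 11° ahead, so I'll turn slowly to the stop.

```bash
python3 -m crank '[{"offset":[0,0,0],"spin":0.04},{"offset":[0,0,0],"spin":0.04},{"offset":[0,0,0],"spin":0.04},{"offset":[0,0,0],"spin":0.04},{"offset":[0,0,0],"spin":0},{"offset":[0,0,0],"spin":0}]'
python3 -c "
from h import *
s=bot.read_state(); print(s['position'],s['force'],s['moment'])"
python3 -m crank '[{"offset":[0,0,0],"spin":0.02},{"offset":[0,0,0],"spin":0.02},{"offset":[0,0,0],"spin":0},{"offset":[0,0,0],"spin":0}]'
python3 -c "
from h import *
s=bot.read_state(); print(s['position'],s['force'],s['moment'])"
python3 -m crank '[{"offset":[0,0,0],"spin":0.02},{"offset":[0,0,0],"spin":0},{"offset":[0,0,0],"spin":0}]'
python3 - <<'E'
from cap import *
s=bot.read_state(); print(s["position"],s["force"],s["moment"],np.degrees(np.arctan2(s["tcp_rot"][1,2],s["tcp_rot"][0,2])))
E
```

```text
time_s: 20.0
position: [0.5696, -0.091, 0.3615]
tcp_rot: [[0.003, -0.014, 1.0], [-0.001, 1.0, 0.014], [-1.0, -0.001, 0.003]]
force: [-0.9, 0.1, 5.7]
opening: 0.16
[ 0.56964153 -0.09099302  0.36154816] [-0.94399716  0.12815959  5.65630123] [-0.04512287  0.1000535  -0.02119839]
time_s: 20.4
position: [0.5696, -0.0909, 0.3615]
tcp_rot: [[0.003, 0.026, 1.0], [-0.001, 1.0, -0.026], [-1.0, -0.001, 0.003]]
force: [-0.7, -0.4, 6.4]
opening: 0.161
[ 0.56961502 -0.09093475  0.36154252] [-0.72515882 -0.35605166  6.41184734] [0.09366581 0.05863008 0.10797472]
time_s: 20.7
position: [0.5694, -0.0909, 0.3615]
tcp_rot: [[0.002, 0.045, 0.999], [-0.001, 0.999, -0.045], [-1.0, -0.001, 0.002]]
force: [-2.3, 0.7, 6.8]
opening: 0.16
[ 0.5694 -0.0909  0.3615] [-2.3053  0.716   6.796 ] [0.0976 0.1362 0.1479] -2.6008776209810476
```

```bash
python3 -m crank '[{"offset":[0,0,0],"spin":0.02},{"offset":[0,0,0],"spin":0},{"offset":[0,0,0],"spin":0}]'
python3 - <<'E'
from cap import *
p=bot.capture("wrist"); save(p,"w10");s=bot.read_state(); print(s["position"],s["force"],s["moment"],np.degrees(np.arctan2(s["tcp_rot"][1,2],s["tcp_rot"][0,2])))
E
```

```text
time_s: 21.0
position: [0.5691, -0.0908, 0.3615]
tcp_rot: [[0.001, 0.065, 0.998], [-0.001, 0.998, -0.065], [-1.0, -0.001, 0.001]]
force: [-3.1, -0.3, 7.2]
opening: 0.156
[ 0.5691 -0.0908  0.3615] [-2.7165  0.0945  7.706 ] [0.0036 0.3104 0.1814] -3.7305227918577564
```

View pics/w10.png

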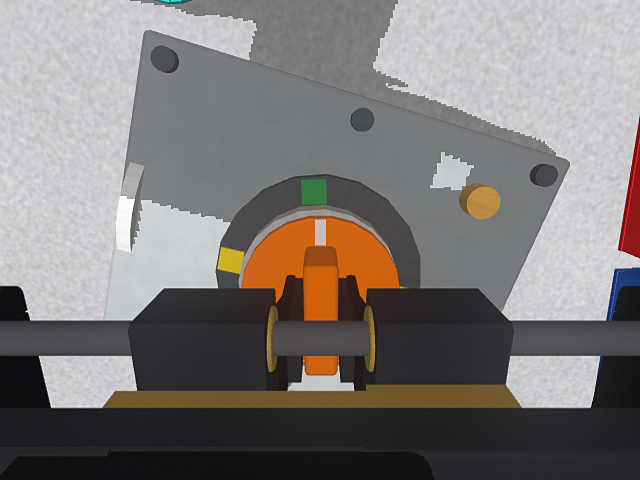

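The stop is felt: Mz rose from -0.05 to +0.18 at about 77°, and the stripe at col 320 is just past the green mark at col 314. I'll ease back 0.03 rad, let it rise into the notches under guidance, then open.

```bash
python3 -m crank '[{"offset":[0,0,0],"spin":-0.03},{"offset":[0,0,0],"spin":0},{"offset":[-0.001,0,0],"spin":0},{"offset":[-0.001,0,0],"spin":0},{"offset":[-0.001,0,0],"spin":0},{"offset":[0,0,0],"spin":0},{"offset":[0,0,0],"spin":0}]'
python3 -c "
from h import *
s=bot.read_state(); print(s['position'],s['force'],s['moment'])"
python3 -m crank '[{"offset":[-0.001,0,0],"spin":0},{"offset":[-0.0005,0,0],"spin":0},{"offset":[0,0,0],"spin":0},{"offset":[0,0,0],"spin":0}]'
python3 -c "
from h import *
s=bot.read_state(); print(s['position'],s['force'],s['moment'])"
```

```text
time_s: 21.75
position: [0.5692, -0.0909, 0.364]
tcp_rot: [[0.001, 0.036, 0.999], [-0.0, 0.999, -0.036], [-1.0, -0.0, 0.001]]
force: [-0.5, -0.8, 4.8]
opening: 0.158
[ 0.56924567 -0.09086968  0.36399097] [-0.5439659  -0.80252429  4.79850097] [-0.05535659  0.07462385 -0.02322978]
time_s: 22.15
position: [0.5693, -0.0909, 0.3653]
tcp_rot: [[0.001, 0.036, 0.999], [-0.0, 0.999, -0.036], [-1.0, -0.0, 0.001]]
force: [0.2, -0.1, 3.8]
opening: 0.155
[ 0.56927866 -0.09089608  0.36529004] [ 0.16893318 -0.10061745  3.76765504] [-0.02418611 -0.13804872  0.04140203]
```

It has risen into the notches: tcp is 0.3653, above the 0.3628 clearing height, with no catching. Releasing.

```bash
python3 -m crank '[{"offset":[0,0,0],"spin":0},{"offset":[0,0,0],"spin":0},{"offset":[0,0,0],"spin":0},{"offset":[0,0,0],"spin":0},{"offset":[0,0,0],"spin":0},{"offset":[0,0,0],"spin":0},{"offset":[0,0,0],"spin":0},{"offset":[0,0,0],"spin":0}]' 0.087
python3 -m crank '[{"offset":[-0.003,0,0],"spin":0},{"offset":[-0.01,0,0],"spin":0},{"offset":[-0.02,0,0],"spin":0},{"offset":[-0.02,0,0],"spin":0},{"offset":[-0.02,0,0],"spin":0},{"offset":[-0.01,0,0],"spin":0},{"offset":[0,0,0],"spin":0},{"offset":[0,0,0],"spin":0}]'
python3 - <<'E'
from meas import *
p=bot.capture("wrist"); save(p,"w11");s=bot.read_state(); print(s["position"],s["force"]); marks(p,(100,50,540,290),.16)
for q in (p,bot.capture("scene"),bot.capture("side")):
    hsv=cv2.cvtColor(q["pixels"],cv2.COLOR_BGR2HSV);w=cloud(q)
    m=(hsv[...,0]>3)&(hsv[...,0]<20)&(hsv[...,1]>120)&(q["depth"]>0)&(np.hypot(w[...,0]-.569,w[...,1]+.09)<.05)
    P=w[m]
    if len(P)<20: print("few");continue
    t=P[P[:,2]>.2035]; c=P[(P[:,2]<.19)]
    print(len(t),len(c)); 
    if len(c): print("cap z",np.percentile(c[:,2],[5,50,95]),cv2.minEnclosingCircle((c[:,:2]*1e3).astype(np.float32)))
    if len(t)>5: print("bar z",np.median(t[:,2]),cv2.minAreaRect((t[:,:2]*1e3).astype(np.float32)))
    # cap plane tilt
    if len(c)>50:
        A=np.c_[c[:,:2],np.ones(len(c))]; print("tilt",np.linalg.lstsq(A,c[:,2],rcond=None)[0][:2])
save(q,"s11",(240,150,400,310),4)
E
```

```text
time_s: 22.95
position: [0.5691, -0.0908, 0.3653]
tcp_rot: [[0.0, 0.036, 0.999], [-0.0, 0.999, -0.036], [-1.0, -0.0, 0.0]]
force: [0.2, 0.3, 2.2]
opening: 0.807
time_s: 23.75
position: [0.5687, -0.0907, 0.4478]
tcp_rot: [[-0.001, 0.036, 0.999], [0.0, 0.999, -0.036], [-1.0, 0.0, -0.001]]
force: [0.1, -0.0, -0.1]
opening: 0.998
[ 0.5686 -0.0907  0.4473] [ 0.1236  0.7653 -0.044 ]
yel 281 [259.242  218.6335] [ 0.525  -0.0765  0.1611] [ 0.5248 -0.0767  0.16  ]
yel 191 [381.7644 250.0419] [ 0.6146 -0.1037  0.1613] [ 0.6147 -0.1041  0.16  ]
grn 286 [318.979  171.7378] [ 0.5698 -0.0441  0.1612] [ 0.5698 -0.0442  0.16  ]
4683 7110
cap z [0.1823 0.1834 0.1845] ((570.7757568359375, -95.98670959472656), 43.329593658447266)
bar z 0.36292791245835637 ((588.3311767578125, -90.84645080566406), (49.874900817871094, 50.71192932128906), 88.36884307861328)
tilt [0.001 0.006]
71 418
cap z [0.1783 0.1818 0.1865] ((568.6917114257812, -86.80484008789062), 42.34368896484375)
bar z 0.21018549877570558 ((574.1318969726562, -73.9384994506836), (37.75474548339844, 75.61521911621094), 41.1998291015625)
tilt [0.013  0.0113]
74 352
cap z [0.1789 0.1826 0.1861] ((571.6329956054688, -88.5641098022461), 38.92744064331055)
bar z 0.21046231681447147 ((573.4784545898438, -81.87846374511719), (56.67850875854492, 32.05943298339844), 57.4001579284668)
tilt [-0.0046 -0.0012]
```

View pics/w11.png

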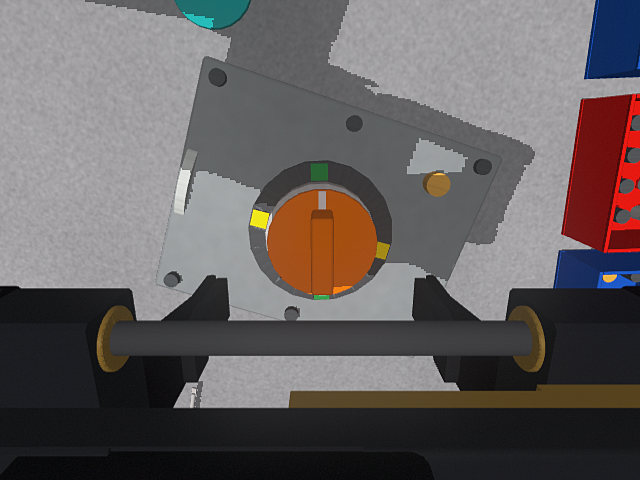

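View pics/s11.png

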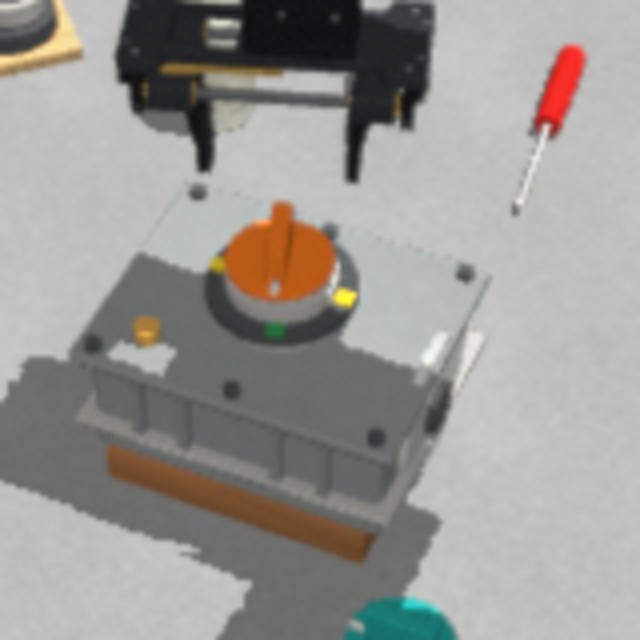

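The plug sits upright. Its stripe (321,200) lines up with the green mark (319,172), cap top is at about 0.183 (≈5.7 mm above the pressed position, so plunger ≈3.3 mm), tilt is about 0.006 rad and the gripper is clear. Handing in.

```bash
python3 -c "
from rig import bot
bot.hand_in()"
```

```text
the job is handed in; nothing more can be done
```

The orange plug is locked in the collar and released, and the job is handed in at about 24 s; no verdict was reported.

- **Picking:** I told the orange plug from its two teal look-alikes, gripped it by the bar and lifted it. The bar stayed within 1 mm of the gripper's axis.
- **Fitting:** I lined its stripe up with the yellow marks, with the slots at about -17°. It went down past the lip without contact and met the plunger where expected. That puts the rim at about 0.169 m, about 11 mm below nominal. I pressed to about 9 mm with roughly 9 N net.
- **Turning:** I turned it clockwise about 77° until the end stop was felt, a rise of about 0.2 Nm. I then eased back 0.03 rad, let it rise into the notches and opened the gripper.

**Last checks:**
- The stripe lines up with the green mark, and the bar is about 75° from the true slots.
- The plug is upright, with a tilt of about 0.006 rad in the wrist view.
- The plunger is at about 3.3 mm by my estimate from the cap's height.
- The gripper is about 80 mm clear, with about zero force on it.

**Disagreements and gaps:**
- The wrist depth put the rim about 1 mm higher than feeling did, at 0.170 m.
- My automatic bar fit on the final pictures was unusable because it picked up gripper pixels. I relied on the cap's height and the stripe instead.
- I did not measure the bystanders again. The arm and plug stayed well clear of them throughout.

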